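# Sweep loose filters through the counting gate

### The job

With the fingertips, sweep the three loose round filters (blue, green and amber) over the tray's deck and through the narrow gate, so that each drops through the slot into the receiver below. Send them through one at a time, keeping the next filter back out of the gate's mouth until the one before it has dropped, so that the counter does not miss one; any order will do. Only push them flat along the deck, never pick one up, and leave the two objectives, the dropper bottle and the lens jar where they stand.

Things in the scene. Friction and masses are not known exactly. Their poses are not given: they have to be found in the camera images.
- gate (a point): centre of the gate's lip (the slot's near edge) at the level of the black deck's top, 85 mm above the table. x points level through the gate in the sweep direction, y level across it, to the left looking along x, z up. The gate is 40 mm wide. A filter tips in and falls once its centre is pushed past the lip. The gate's mouth is the last 40 mm of deck before the lip
- deck (a point): centre of the fixed tray's flat black deck, on its top, 153 mm before the gate's lip; axes as the gate's. The deck has rims 10 mm high: rear rim at x = -153 mm, side rims at y = +-131 mm. In the gate's axes, two aluminium fences 12 mm high run at 45 degrees from (x -115, y +-135 mm) to the gate (x 0, y +-20 mm)
- slot (a point): centre of the slot's opening, level with the deck's top, 25 mm beyond the lip; axes as the gate's. It is 50 mm long in x and 40 mm wide, with cheeks and a back stop 12 mm high round it. Outside the cheeks stand two light-barrier blocks 22 mm high (here x = -18 to 0, y = +-26 to 42 mm); a counter unit 16 mm high lies at x = 10 to 60, y = 67 to 113 mm
- receiver (a point): centre of the foam floor of the receiver box under the slot, 75 mm below the deck's top; inside it is 114 mm along the gate's x and 100 mm across, from x = -35 to 79 mm of the gate. Axes as the gate's
- filter_blue: mounted blue glass microscope filter: a flat disc, blue glass in a bare aluminium ring, 32 mm in diameter, 9 mm thick, about 22 g, lying loose on the deck, ring down. Origin at the centre of its underside, z up; its yaw means nothing. It slides and can be pushed by its rim
- filter_green: mounted green glass microscope filter: a flat disc, green glass in a bare aluminium ring, 32 mm in diameter, 9 mm thick, about 22 g, lying loose on the deck, ring down. Origin at the centre of its underside, z up; its yaw means nothing. It slides and can be pushed by its rim
- filter_amber: mounted amber glass microscope filter: a flat disc, amber glass in a bare aluminium ring, 32 mm in diameter, 9 mm thick, about 22 g, lying loose on the deck, ring down. Origin at the centre of its underside, z up; its yaw means nothing. It slides and can be pushed by its rim
- objective_yellow: bystander: steel microscope objective with a yellow band, 30 mm in diameter, 46 mm tall, standing loose on the deck near the rear rim, nose up. Origin at the centre of its underside, z up
- objective_red: bystander: the same with a red band
- bottle: bystander: amber dropper bottle with a black rubber top, 38 mm in diameter, 77 mm tall, standing loose on the table behind the rear rim of the tray. Origin at the centre of its underside, z up
- lens_jar: bystander: low white jar with a blue lid, 64 mm in diameter, 28 mm tall, standing loose on the table beyond the gate end of the tray. Origin at the centre of its underside, z up
There are look-alikes about, which are no part of the job. What is shaped like the filter_blue but red is not meant. Leave any pink or red look-alike of the filter_amber alone.

How it is judged:
On the way, in this order (a step that is already met when the one before it is completed fails the run):
1. one filter has dropped into the receiver (((z of filter_blue in the frame of gate below -0.025 m and x of filter_blue in the frame of gate between -0.045 and 0.09 m and y of filter_blue in the frame of gate between -0.055 and 0.055 m) or (z of filter_green in the frame of gate below -0.025 m and x of filter_green in the frame of gate between -0.045 and 0.09 m and y of filter_green in the frame of gate between -0.055 and 0.055 m) or (z of filter_amber in the frame of gate below -0.025 m and x of filter_amber in the frame of gate between -0.045 and 0.09 m and y of filter_amber in the frame of gate between -0.055 and 0.055 m))), for 0.2 s.
2. a second filter has dropped into the receiver ((((z of filter_blue in the frame of gate below -0.025 m and x of filter_blue in the frame of gate between -0.045 and 0.09 m and y of filter_blue in the frame of gate between -0.055 and 0.055 m) and (z of filter_green in the frame of gate below -0.025 m and x of filter_green in the frame of gate between -0.045 and 0.09 m and y of filter_green in the frame of gate between -0.055 and 0.055 m)) or ((z of filter_blue in the frame of gate below -0.025 m and x of filter_blue in the frame of gate between -0.045 and 0.09 m and y of filter_blue in the frame of gate between -0.055 and 0.055 m) and (z of filter_amber in the frame of gate below -0.025 m and x of filter_amber in the frame of gate between -0.045 and 0.09 m and y of filter_amber in the frame of gate between -0.055 and 0.055 m)) or ((z of filter_green in the frame of gate below -0.025 m and x of filter_green in the frame of gate between -0.045 and 0.09 m and y of filter_green in the frame of gate between -0.055 and 0.055 m) and (z of filter_amber in the frame of gate below -0.025 m and x of filter_amber in the frame of gate between -0.045 and 0.09 m and y of filter_amber in the frame of gate between -0.055 and 0.055 m)))), for 0.2 s.
3. the third filter has dropped into the receiver (z of each of filter_blue, filter_green, filter_amber in the frame of gate below -0.025 m and x of filter_blue in the frame of gate between -0.045 and 0.09 m and y of filter_blue in the frame of gate between -0.055 and 0.055 m and x of filter_green in the frame of gate between -0.045 and 0.09 m and y of filter_green in the frame of gate between -0.055 and 0.055 m and x of filter_amber in the frame of gate between -0.045 and 0.09 m and y of filter_amber in the frame of gate between -0.055 and 0.055 m), for 0.2 s.
At the end, for the whole second after the job is handed in: All three filters lie at rest in the receiver under the slot (more than 25 mm below the deck's top), and the objectives, the bottle and the jar stand upright within 10 mm of where they were (all of step 3 and linear speed of each of filter_blue, filter_green, filter_amber below 0.02 m/s and distance of each of objective_yellow, objective_red, bottle, lens_jar from where it was at the start of the episode below 0.01 m and angle between each of objective_yellow, objective_red, bottle, lens_jar's own z axis and vertical below 0.2 rad); the robot touches nothing.
It fails at once if two filters are in the gate or its mouth (within 40 mm of the lip) at once (((x of filter_blue in the frame of gate above -0.04 m and z of filter_blue in the frame of gate above -0.01 m) and (x of filter_green in the frame of gate above -0.04 m and z of filter_green in the frame of gate above -0.01 m)) or ((x of filter_blue in the frame of gate above -0.04 m and z of filter_blue in the frame of gate above -0.01 m) and (x of filter_amber in the frame of gate above -0.04 m and z of filter_amber in the frame of gate above -0.01 m)) or ((x of filter_green in the frame of gate above -0.04 m and z of filter_green in the frame of gate above -0.01 m) and (x of filter_amber in the frame of gate above -0.04 m and z of filter_amber in the frame of gate above -0.01 m))).
It fails at once if a filter is lifted more than 8 mm off the deck (z of any of filter_blue, filter_green, filter_amber in the frame of gate above 0.008 m).
It fails at once if a bystander is moved more than 10 mm or tipped (not (distance of each of objective_yellow, objective_red, bottle, lens_jar from where it was at the start of the episode below 0.01 m and angle between each of objective_yellow, objective_red, bottle, lens_jar's own z axis and vertical below 0.2 rad)).
It also fails if it takes over 64 s, if anything falls off the work surface, if the arm or the gripper's body presses on something with over 40 N, if the wrist force passes 120 N, or if a joint passes its speed limit or range.

### The arm

A 6-joint arm with a two-finger parallel gripper is mounted at the origin on the work surface. World frame = base frame: x ahead of the robot, y to its left, z up, the work surface at z = 0. Lengths are in m, angles in rad, forces in N, time in s.
With the tool pointing down it reaches from about 0.3 to 1 m from the base axis. Payload 5.1 kg.
Tool frame: the origin (TCP) lies between the finger pads; the fingertips stand 11 mm ahead of it and the grasp point (between the pads) lies 8 mm behind it; z points along the fingers, x is the direction in which the jaws open and shut, and the axes are right-handed (so a half turn about z gives the same grasp; the last joint's range is limited). The gripper opens to 95 mm and grips with 3 to 60 N. Pads are 20 mm wide; open, the fingers measure 119 mm over their backs; the gripper's body (75 mm by 180 mm) begins 59 mm behind the grasp point.
Start: joints at [1.065, 0.124, 1.65, -0, 1.367, -0.083], TCP at [0.267, 0.593, 0.226] pointing down, gripper open.
Joint ranges: [-2.61, 2.61], [-1.02, 2.33], [0.03, 2.71], [-1.35, 4.49], [0.32, 2.68], [-2.91, 2.91]. Speed limits (rad/s): [2.57, 2.57, 3.14, 3.14, 3.14, 3.14].

### API

Orientations are given as a unit quaternion [x, y, z, w].
In Python, from workcell import readout, optics, finish_job gives the robot as it stands.
- The arm moves only by the shell command python3 -m jog 'ROWS' [OPENING] [FORCE]. ROWS is JSON, a list that holds one entry, the list of rows, each a list of 6 numbers: the shift along the tool's x, y, z in units of 200 mm (1.0 is 200 mm), then the turn, a rotation vector about the tool's x, y, z in units of 180 degrees (1.0 is 180 degrees). In form: [[[tx, ty, tz, wx, wy, wz], ...]]. A call has 1 to 20 rows; each row shifts and turns the commanded pose from where the row before left it, along the tool's axes as they then stand; what a row does not reach is not made up. A row lasts 1/8 s, in which the tool goes at most 62.5 mm and 10.7 degrees, less where a joint would pass 70% of its speed; a pose out of reach is approached as far as the arm can. A call with a number of a shift or a turn outside -1 to 1 is refused whole. A call with a gripper value outside its range is refused whole. OPENING is the closure, from 0 (fully open) to 1 (shut), set as the call begins (- or left out, the last holds). The fingers move at their own pace and stop on an object; FORCE is the grip in N (left out, the last holds). Time passes only in rows, so rows that do not move let the fingers close. It gives the time, the measured TCP pose, the force and the opening at its end, in the units of the state.
- readout.sense(): the state, without advancing time (a new reading comes with each control period).
- optics.grab_frame(name): name is "scene" or "side" or "wrist"; returns (picture, depth): 384x512x3 uint8, blue, green, red; 384x512 float32, m along the optical axis (not along the pixel's ray), 0 where there is no reading.
- optics.get_calibration(name): a dict with "vfov" (degrees; the focal length in pixels is half the picture's height over the tangent of half this angle, whatever the lens; pixels are square), "cx", "cy" (the principal point, pixels), "dist_coeffs" ([k1, k2, p1, p2, k3] as OpenCV has them; the pictures are not rectified), "world_from_camera" (4x4, takes a point from camera to world coordinates). Camera axes: x right, y down, z forward; pixel columns grow to the right and rows downward; lengths in m; the calibration is good to about 2 mm. A picture is of the moment at which its call begins: read the wrist's pose just before it. get_calibration takes no time and is no camera call; for the wrist camera it gives the pose at the moment of the call.
- finish_job(): hands the job in, once; it reports no verdict.
The state is a dict: "time": time; "qpos": joint angles; "joint_vel": joint speeds; "joint_efforts": joint torques, N m; "ee_pos": TCP position; "orientation": TCP orientation; "wrist_force": force on the tool from outside, world axes, zero at the start; "torque": the same for the moment, N m; "grip_width": opening from 0.0 (shut) to 1.0 (fully open).
Only numpy, scipy, OpenCV 4.12 (cv2) and the standard library are available. Lean on these libraries where they do the work, as an engineer would, in place of code of your own. Each camera call takes 0.05 s, during which the arm holds its last target.

## Working session

There is one attempt and no reset: what is moved stays moved. The work goes in short steps, Python scripts to look and compute and a shell command to move; the robot and the scene stay as the last step left them, time stands still between calls to the robot, and variables do not carry over. Pictures are saved under pics/ and viewed, and the job is handed in when it is done.

```bash
ls; mkdir -p pics; python3 - <<'E'
from workcell import readout, optics
import cv2
print(readout.sense())
for n in("scene","side","wrist"):
    c=optics.get_calibration(n);print(n,c)
    p,d=optics.grab_frame(n);cv2.imwrite(f"pics/{n}0.png",p)
    import numpy as np; np.save(f"pics/{n}0_d.npy",d)
E
```

```text
pics
{'time': 0.0, 'qpos': array([ 1.06539995e+00,  1.24505944e-01,  1.65167376e+00,  3.13758353e-06,
        1.36750943e+00, -8.26159005e-02]), 'joint_vel': array([ 0.00110798, -0.00023455, -0.000949  ,  0.00014556, -0.00092447,
        0.00147153]), 'joint_efforts': array([ 1.18120759e-03, -4.17625809e+01, -3.59919870e+01,  7.74355908e-02,
        4.95601189e-02, -1.95447537e-04]), 'ee_pos': array([0.26642491, 0.59220385, 0.22438664]), 'orientation': array([ 8.39731125e-01,  5.43001418e-01, -9.24934287e-04,  4.93261745e-04]), 'wrist_force': array([ 0.41662341,  0.50079285, -0.30871722]), 'torque': array([ 0.01938347, -0.00577299,  0.00185986]), 'grip_width': 1.0014937042285714}
scene {'vfov': 43.50635280365975, 'cx': 247.5402234161742, 'cy': 199.3313009158051, 'dist_coeffs': array([-0.18089252,  0.        ,  0.        ,  0.        ,  0.        ]), 'world_from_camera': array([[ 0.73122325,  0.41879343, -0.53844649,  1.11051978],
       [ 0.68208181, -0.43873938,  0.58504031, -0.53340155],
       [ 0.00877336, -0.79505963, -0.60646781,  0.67743544],
       [ 0.        ,  0.        , 
[... 204 characters left out ...]
world_from_camera': array([[ 0.96467902, -0.15734099,  0.21127756,  0.42340845],
       [-0.26301313, -0.5302748 ,  0.80599797, -0.66591134],
       [-0.01478135, -0.8330981 , -0.55292772,  0.56763064],
       [ 0.        ,  0.        ,  0.        ,  1.        ]])}
wrist {'vfov': 67.52986777755406, 'cx': 252.2007515840908, 'cy': 190.9174203464624, 'dist_coeffs': array([0.02421211, 0.        , 0.        , 0.        , 0.        ]), 'world_from_camera': array([[ 0.4103003 ,  0.87353197,  0.26190754,  0.19213991],
       [ 0.91194936, -0.39256593, -0.11933298,  0.62523173],
       [-0.00142519,  0.28780877, -0.95768684,  0.38363944],
       [ 0.        ,  0.        ,  0.        ,  1.        ]])}
```

View pics/scene0.png

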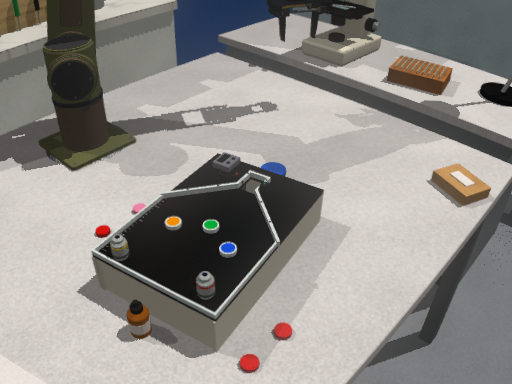

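View pics/side0.png

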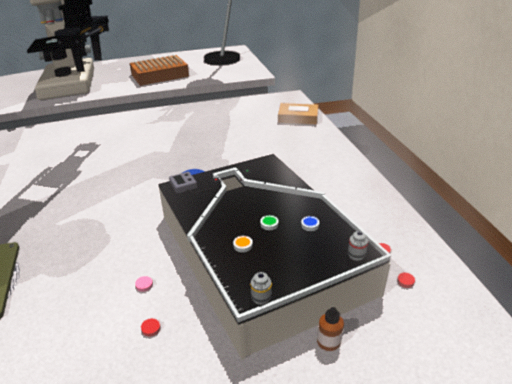

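View pics/wrist0.png

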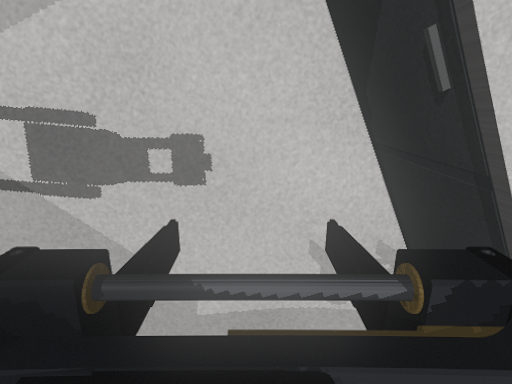

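Scene image: the filters lie on the deck: amber (173,222), green (211,226), blue (228,249). The look-alikes are all on the table: pink (139,208), red (103,231), (283,330) and (249,362). The gate and slot are near (253,184). Next I'll enlarge these areas.

```bash
python3 - <<'E'
import cv2
p=cv2.imread("pics/scene0.png")
cv2.imwrite("pics/sc_a.png",cv2.resize(p[150:310,85:335],None,fx=3.2,fy=3.2,interpolation=cv2.INTER_CUBIC))
p=cv2.imread("pics/side0.png")
cv2.imwrite("pics/si_a.png",cv2.resize(p[150:340,155:395],None,fx=3.1,fy=3.1,interpolation=cv2.INTER_CUBIC))
E
```

```text
(no output)
```

View pics/sc_a.png

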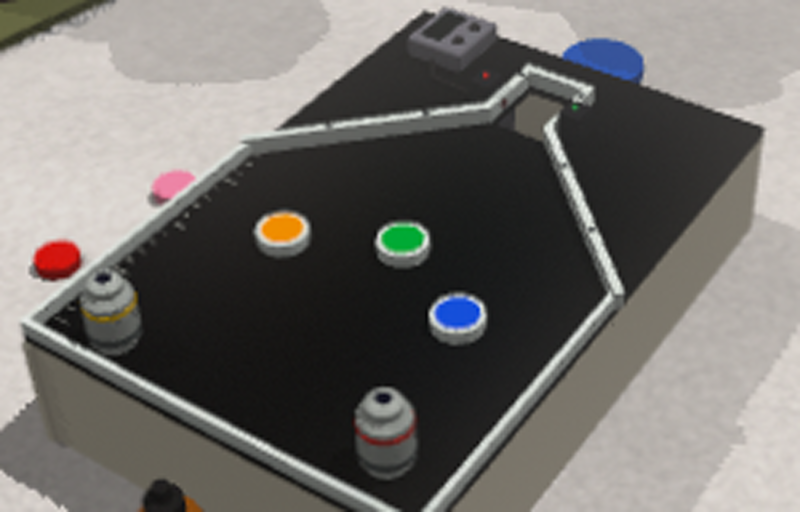

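View pics/si_a.png

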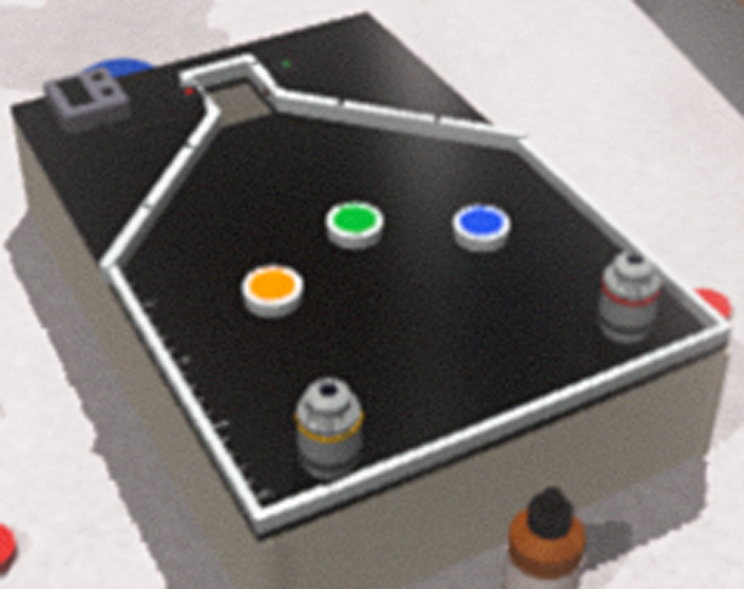

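```bash
cat > h.py <<'E'
import numpy as np, cv2
from workcell import optics
H,W=384,512
def cal(n):
    c=optics.get_calibration(n); f=H/2/np.tan(np.radians(c["vfov"])/2)
    return np.array([[f,0,c["cx"]],[0,f,c["cy"]],[0,0,1]]),np.array(c["dist_coeffs"]),np.array(c["world_from_camera"])
def ray(n,uv,C=None):
    K,D,T=C or cal(n)
    q=cv2.undistortPoints(np.array([[uv]],float),K,D)[0,0]
    d=T[:3,:3]@np.array([q[0],q[1],1]); return T[:3,3],d/np.linalg.norm(d)
def tri(rs):
    A=np.zeros((3,3));b=np.zeros(3)
    for o,d in rs:
        P=np.eye(3)-np.outer(d,d);A+=P;b+=P@o
    x=np.linalg.solve(A,b); return x,[np.linalg.norm((np.eye(3)-np.outer(d,d))@(x-o)) for o,d in rs]
def at_z(n,uv,z,C=None):
    o,d=ray(n,uv,C); return o+d*(z-o[2])/d[2]
def proj(n,P,C=None):
    K,D,T=C or cal(n); Ti=np.linalg.inv(T)
    return cv2.projectPoints(np.atleast_2d(P).astype(float),cv2.Rodrigues(Ti[:3,:3])[0],Ti[:3,3],K,D)[0][:,0]
E
python3 - <<'E'
from h import *
S=lambda x,y:((x+.5)/3.2-.5+85,(y+.5)/3.2-.5+150)
D=lambda x,y:((x+.5)/3.1-.5+155,(y+.5)/3.1-.5+150)
pts={'amber':((283,229),(272,286)),'green':((402,239),(354,219)),'blue':((458,314),(481,221)),'rearL':((26,323),(258,520)),
'fenL':((248,147),(108,262)),'fenR':((618,296),(520,140)),'lipL':((514,128),(219,125)),'lipR':((548,140),(275,113)),'gateLtop':((492,105),(212,108)),
'ytop':((102,277),(328,389)),'rtop':((384,397),(634,258))}
P={}
for k,(a,b) in pts.items():
    x,e=tri([ray("scene",S(*a)),ray("side",D(*b))]); P[k]=x
    print(k,x.round(4),np.round(e,4))
ax=(P['fenL']-P['rearL']);ax2=P['fenR']-P['fenL'];
print(np.degrees(np.arctan2(ax[1],ax[0])),np.degrees(np.arctan2(ax2[1],ax2[0]))+90, np.linalg.norm(ax),np.linalg.norm(ax2))
E
```

```text
amber [ 0.536  -0.117   0.0925] [0.0003 0.0003]
green [ 0.5943 -0.0748  0.0936] [0.0001 0.0001]
blue [ 0.663  -0.0973  0.0935] [0.0003 0.0003]
rearL [ 0.4928 -0.27    0.0909] [0.0004 0.0004]
fenL [ 0.4541 -0.0765  0.0923] [0.0026 0.0026]
fenR [ 0.7165 -0.0236  0.0912] [0.0002 0.0002]
lipL [0.5452 0.0736 0.0717] [0.0008 0.0008]
lipR [0.581  0.0669 0.0811] [0.0014 0.0014]
gateLtop [0.5391 0.0589 0.0951] [0.0009 0.0009]
ytop [ 0.5344 -0.2386  0.1314] [0.0002 0.0002]
rtop [ 0.7078 -0.1929  0.1311] [0.0001 0.0001]
101.32972265379755 101.38869618614245 0.19733148706560574 0.2677343696789091
```

```bash
python3 -m jog '[[[0,0,0,0,0,0.0504],[0,0,0,0,0,0.0504],[0,0,0,0,0,0.0504],[0,0,0,0,0,0.0504],[0,0,0,0,0,0.0504],[0,0,0,0,0,0.0504]]]' 0.77
python3 -m jog '[[[0.068,0.274,0,0,0,0],[0.068,0.274,0,0,0,0],[0.068,0.274,0,0,0,0],[0.068,0.274,0,0,0,0],[0.068,0.274,0,0,0,0],[0.068,0.274,0,0,0,0],[0.068,0.274,0,0,0,0],[0.068,0.274,0,0,0,0]]]'
python3 - <<'E'
from h import *
from workcell import readout
print(readout.sense()['ee_pos'])
C=cal("wrist");p,d=optics.grab_frame("wrist")
np.savez("pics/w1.npz",K=C[0],D=C[1],T=C[2],d=d)
cv2.imwrite("pics/w1.png",p)
E
```

```text
time: 0.9
ee_pos: [0.2666, 0.5925, 0.2251]
orientation: [0.995, 0.096, -0.0, 0.0]
wrist_force: [-0.3, -0.0, -0.5]
grip_width: 0.425
time: 1.9
ee_pos: [0.46, 0.1825, 0.2256]
orientation: [0.995, 0.099, 0.0, -0.0]
wrist_force: [1.0, -0.6, 0.4]
grip_width: 0.228
[0.45996535 0.18254403 0.2255541 ]
```

View pics/w1.png

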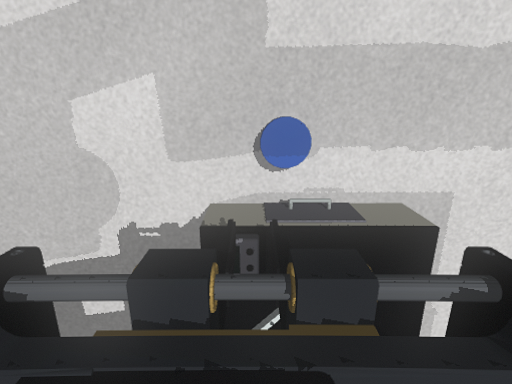

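The wrist view shows the blue jar lid (285,143) and the gate end of the tray. I'll carry on to the spot behind green.

```bash

python3 -m jog '[[[0.068,0.274,0,0,0,0],[0.068,0.274,0,0,0,0],[0.068,0.274,0,0,0,0],[0.068,0.274,0,0,0,0],[0.068,0.274,0,0,0,0],[0.068,0.274,0,0,0,0],[0,0,0,0,0,0]]]'
python3 - <<'E'
from h import *
from workcell import readout
s=readout.sense();print(s['ee_pos'],s['orientation'])
C=cal("wrist");p,d=optics.grab_frame("wrist")
np.savez("pics/w2.npz",K=C[0],D=C[1],T=C[2],d=d)
cv2.imwrite("pics/w2.png",p)
# model overlay
def overlay(n,img,lip,yaw,C=None):
    c,s_=np.cos(yaw),np.sin(yaw)
    def w(q): q=np.array(q,float);return np.c_[lip[0]+q[:,0]*c-q[:,1]*s_,lip[1]+q[:,0]*s_+q[:,1]*c,.085+q[:,2]]
    o=cv2.resize(img,None,fx=1.5,fy=1.5,interpolation=cv2.INTER_CUBIC)
    for L,col in(([(-.306,.131,0),(-.306,-.131,0),(-.119,-.131,0)],(0,0,255)),([(-.306,.131,0),(-.111,.131,0)],(0,0,255)),
      ([(-.115,.135,.012),(0,.02,.012),(.05,.02,.012),(.05,-.02,.012),(0,-.02,.012),(-.115,-.135,.012)],(0,255,0)),([(0,.02,0),(0,-.02,0)],(255,255,0))):
        uv=proj(n,w(L),C)
        cv2.polylines(o,[np.int32((uv+.5)*1.5-.5)],False,col,1)
    return o
lip=(.5627,.0627);yaw=np.radians(101.35)
for n in("scene","side"): cv2.imwrite(f"pics/ov_{n}.png",overlay(n,cv2.imread(f"pics/{n}0.png"),lip,yaw)[210:510,120:620])
cv2.imwrite("pics/ov_w2.png",overlay("wrist",p,lip,yaw,C))
E
```

```text
time: 2.82
ee_pos: [0.6049, -0.1249, 0.2247]
orientation: [0.995, 0.097, -0.001, -0.0]
wrist_force: [0.5, 0.1, 0.6]
grip_width: 0.232
[ 0.60487211 -0.12486443  0.22471897] [ 9.95312016e-01  9.67140730e-02 -6.12568358e-04 -5.24419689e-05]
```

View pics/ov_w2.png

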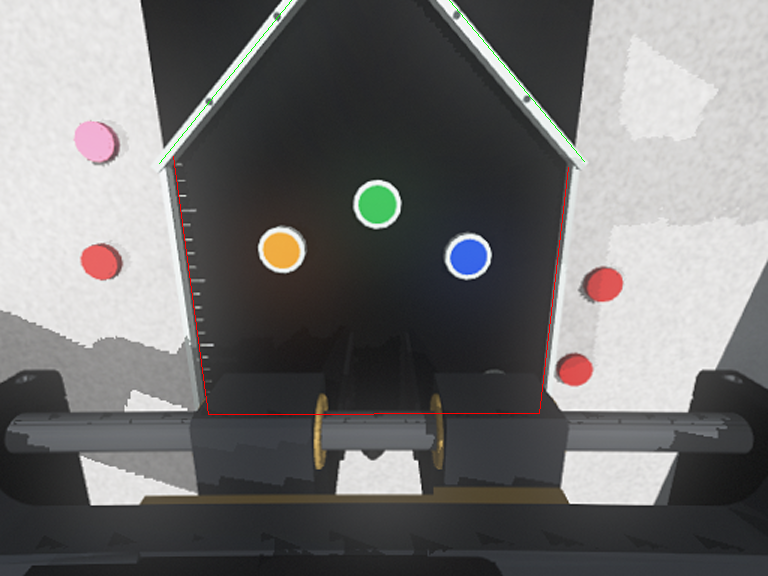

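View pics/ov_scene.png

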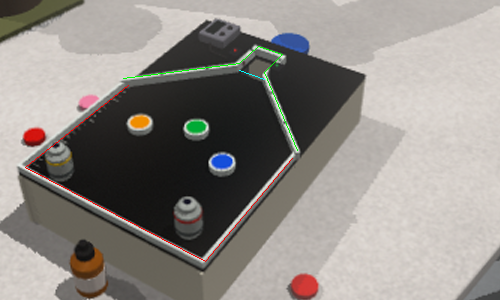

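View pics/ov_side.png

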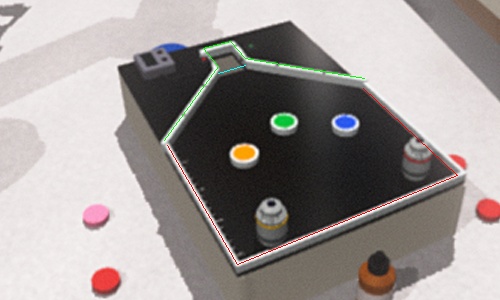

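The fitted model lines up with the rims, fences, gate and lip in all three views. The wrist view shows amber at (188,167), green at (252,136) and blue at (312,171) in native pixels. Next I'll look at the fingertips and get the filter positions in the gate frame.

```bash
cat >> h.py <<'E'
LIP=np.array([.5627,.0627]);YAW=np.radians(101.35)
XD=np.array([np.cos(YAW),np.sin(YAW)]);YD=np.array([-np.sin(YAW),np.cos(YAW)])
def g(p): r=np.asarray(p)[:2]-LIP; return np.round([r@XD*1000,r@YD*1000],1)
E
python3 - <<'E'
from h import *
z=np.load("pics/w2.npz");C=(z['K'],z['D'],z['T'])
for k,a in dict(amber=(282,250),green=(378,204),blue=(468,257)).items():
    print(k,g(at_z("wrist",((a[0]+.5)/1.5-.5,(a[1]+.5)/1.5-.5),.0935,C)))
print('tcp',g([.6049,-.1249]))
p=cv2.imread("pics/w2.png")[200:310,190:320]
cv2.imwrite("pics/w2f.png",cv2.resize(np.clip(p.astype(float)*3,0,255).astype(np.uint8),None,fx=5,fy=5,interpolation=cv2.INTER_CUBIC))
E
```

```text
amber [-172.   62.]
green [-141.2   -4. ]
blue [-177.5  -65.8]
tcp [-192.2   -4.5]
```

View pics/w2f.png

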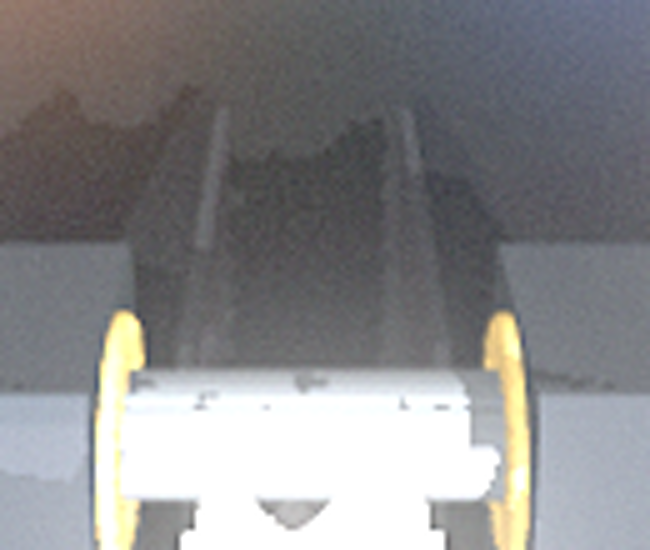

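```bash

python3 -m jog '[[[0,0,0.2,0,0,0],[0,0,0.2,0,0,0],[0,0,0.15,0,0,0],[0,0,0.05,0,0,0],[0,0,0.03,0,0,0],[0,0,0,0,0,0]]]'
```

```text
time: 3.62
ee_pos: [0.6048, -0.1217, 0.1007]
orientation: [0.995, 0.099, 0.001, 0.0]
wrist_force: [0.2, -0.4, 0.4]
grip_width: 0.234
```

```bash

python3 -m jog '[[[0,-0.04,0.008,0,0,0],[-0.002,-0.05,0,0,0,0],[-0.002,-0.05,0,0,0,0],[-0.002,-0.05,0,0,0,0],[-0.002,-0.05,0,0,0,0],[-0.002,-0.05,0,0,0,0],[-0.002,-0.05,0,0,0,0],[-0.002,-0.05,0,0,0,0],[-0.002,-0.05,0,0,0,0],[-0.002,-0.05,0,0,0,0],[0,-0.03,0,0,0,0],[0,0,0,0,0,0]]]'
cat > look.py <<'E'
import sys
from h import *
from workcell import readout
t=sys.argv[1]
s=readout.sense();print('tcp',g(s['ee_pos']),s['ee_pos'].round(4),s['wrist_force'].round(1),s['time'])
for n in("scene",)+(() if len(sys.argv)<3 else ("side",)):
    p,d=optics.grab_frame(n)
    hsv=cv2.cvtColor(p,cv2.COLOR_BGR2HSV)
    for k,(a,b) in dict(amber=(10,25),green=(50,80),blue=(105,125)).items():
        m=cv2.inRange(hsv,(a,130,100),(b,255,255))
        _,_,st,ce=cv2.connectedComponentsWithStats(m)
        for i in range(1,len(st)):
            if st[i,4]>25:
                q=g(at_z(n,ce[i],.0935))
                if -310<q[0]<60 and abs(q[1])<140: print(n,k,q,st[i,4],ce[i].round())
    c=p[150:310,85:335] if n=="scene" else p[150:340,155:395]
    cv2.imwrite(f"pics/{n}_{t}.png",cv2.resize(c,None,fx=3,fy=3,interpolation=cv2.INTER_CUBIC))
E
python3 look.py g1 1
```

```text
time: 5.12
ee_pos: [0.5801, -0.0202, 0.0979]
orientation: [0.995, 0.099, -0.0, -0.0]
wrist_force: [-0.5, 0.2, 0.3]
grip_width: 0.23
tcp [-84.7  -0.8] [ 0.5801 -0.0202  0.0979] [-0.5  0.2  0.3] 5.125
scene amber [-170.8   62.3] 82 [173. 221.]
scene amber [-281.2   95.6] 32 [120. 248.]
scene blue [-176.1  -65.8] 101 [228. 247.]
side amber [-171.2   61.9] 114 [242. 241.]
side amber [-282.5   82.1] 49 [262. 289.]
side blue [-176.3  -67.2] 79 [310. 221.]
```

View pics/scene_g1.png

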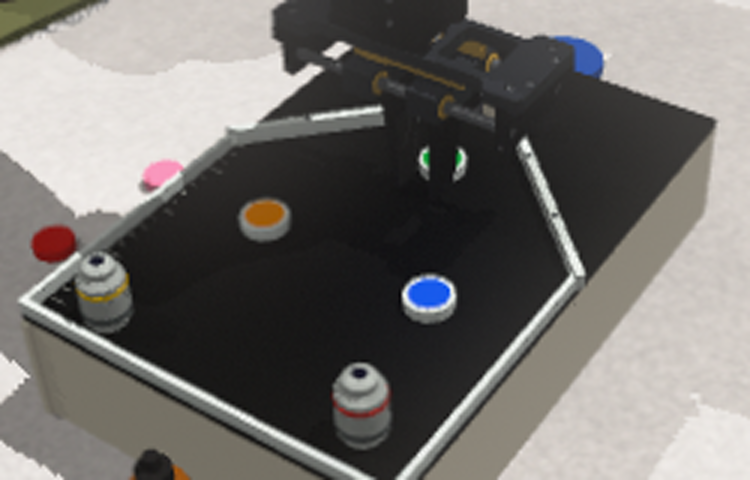

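View pics/side_g1.png

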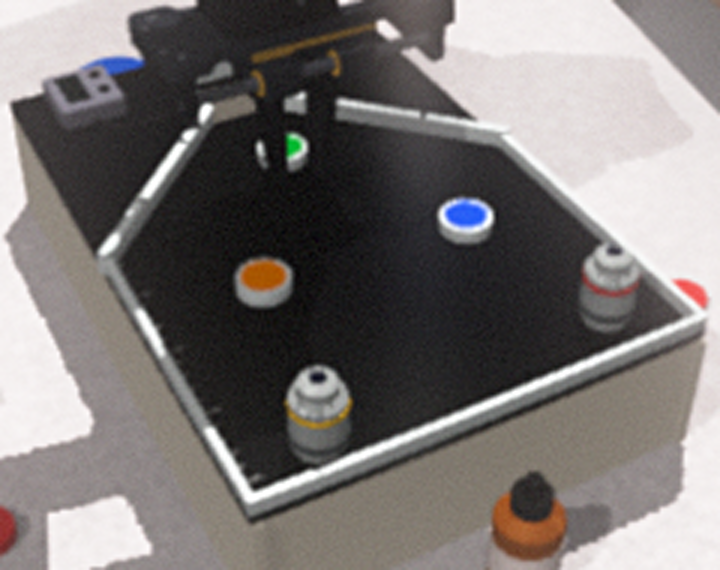

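Green is ahead of the fork tips, at about (443,160) in the scene crop. I'll check how it sits in the fork with the wrist camera.

```bash
cat > wl.py <<'E'
import sys
from h import *
from workcell import readout
s=readout.sense();print('tcp',g(s['ee_pos']),s['ee_pos'].round(4),s['time'])
C=cal("wrist");p,d=optics.grab_frame("wrist")
hsv=cv2.cvtColor(p,cv2.COLOR_BGR2HSV)
for k,(a,b) in dict(amber=(10,25),green=(50,80),blue=(105,125)).items():
    m=cv2.inRange(hsv,(a,110,60),(b,255,255))
    _,_,st,ce=cv2.connectedComponentsWithStats(m)
    for i in range(1,len(st)):
        if st[i,4]>40: print(k,g(at_z("wrist",ce[i],.0935,C)),st[i,4],ce[i].round())
cv2.imwrite(f"pics/w_{sys.argv[1]}.png",cv2.resize(p,None,fx=1.5,fy=1.5))
E
python3 wl.py g1
```

```text
tcp [-85.2  -0.7] [ 0.5801 -0.0207  0.0979] 5.225
amber [-120.1   25.7] 269 [212. 288.]
amber [-120.4  -26.6] 209 [292. 288.]
amber [-154.7   -6. ] 1723 [260. 331.]
green [ 12.3 -34.6] 61 [317.  71.]
green [-63.   -0.4] 1278 [252. 206.]
```

View pics/w_g1.png

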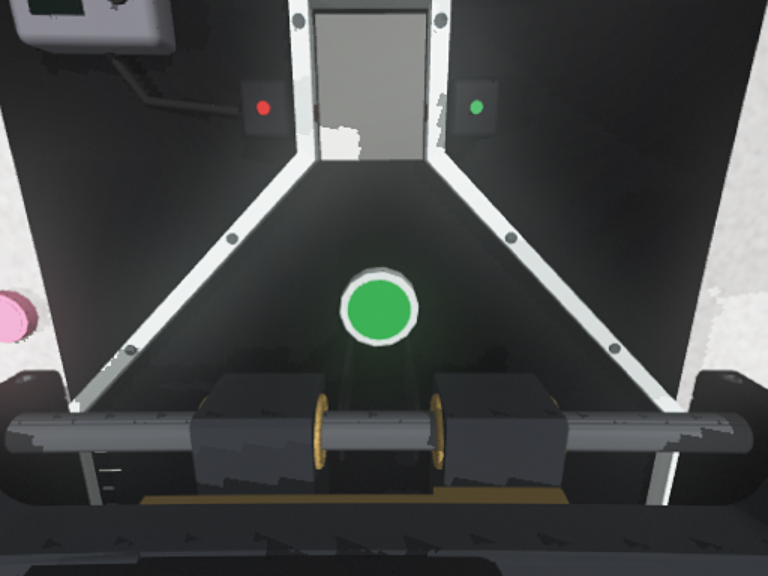

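```bash
python3 - <<'E'
from h import *
for a in ((314,160),(426,160),(279,204)): print(g(at_z("wrist",((a[0]+.5)/1.5-.5,(a[1]+.5)/1.5-.5),.085)))
a=(379,307);print(g(at_z("wrist",((a[0]+.5)/1.5-.5,(a[1]+.5)/1.5-.5),.0935)))
E
```

```text
[-5.6 24.2]
[ -5.6 -18.6]
[-22.2  38.7]
[-62.2  -0.6]
```

```bash
python3 - <<'E'
from h import *
C=cal("wrist");p,d=optics.grab_frame("wrist")
def w(q): q=np.array(q,float);return np.c_[LIP+q[:,:1]*XD+q[:,1:2]*YD,.085+q[:,2]]
o=cv2.resize(p,None,fx=3,fy=3,interpolation=cv2.INTER_CUBIC)
for L,col in(([(-.115,.135,.012),(0,.02,.012),(.05,.02,.012),(.05,-.02,.012),(0,-.02,.012),(-.115,-.135,.012)],(0,255,0)),([(-.05,.07,0),(0,.02,0),(0,-.02,0),(-.05,-.07,0)],(0,0,255))):
    cv2.polylines(o,[np.int32((proj("wrist",w(L),C)+.5)*3-.5)],False,col,1)
cv2.imwrite("pics/ovw3.png",o[0:600,400:1150])
# depth-> world along some pixels
K,D,T=C
for uv in [(245,130),(245,110),(245,100),(230,105),(230,120),(200,105),(280,105),(252,206)]:
    q=cv2.undistortPoints(np.array([[uv]],float),K,D)[0,0];z=d[uv[1],uv[0]];X=T[:3,:3]@np.array([q[0]*z,q[1]*z,z])+T[:3,3];print(uv,g(X),X[2].round(4))
E
```

```text
(245, 130) [-18.8   3.8] 0.0856
(245, 110) [-7.6  3.7] 0.0847
(245, 100) [-1.   5.4] 0.0109
(230, 105) [-4.9 17.8] 0.0094
(230, 120) [-13.2  12.5] 0.084
(200, 105) [-4.8 27.1] 0.0985
(280, 105) [ -4.9 -23.3] 0.0106
(252, 206) [-63.   -0.3] 0.0939
```

View pics/ovw3.png

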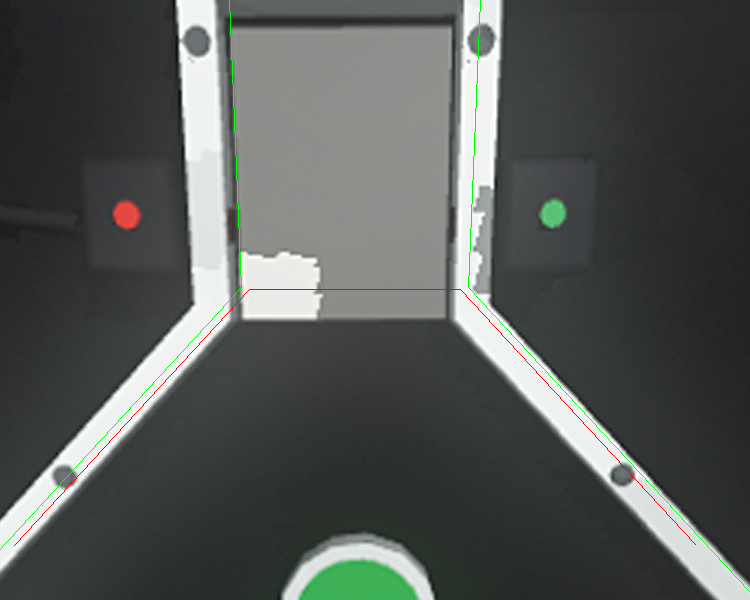

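The wrist overlay puts the true lip about 5.6 mm nearer and 2.8 mm to the left of my first estimate. The rear-rim corner supports the nearer lip too. I'll correct the frame and push green through.

```bash
sed -i 's/LIP=np.array.*;YAW/LIP=np.array([.5611,.0566]);YAW/' h.py
python3 -m jog '[[[-0.004,-0.05,0,0,0,0],[-0.004,-0.05,0,0,0,0],[-0.004,-0.05,0,0,0,0],[-0.004,-0.05,0,0,0,0],[0,-0.05,0,0,0,0],[0,-0.04,0,0,0,0],[0,-0.025,0,0,0,0],[0,0,0,0,0,0],[0,0,0,0,0,0]]]'
python3 wl.py g2
```

```text
time: 6.45
ee_pos: [0.5648, 0.0402, 0.098]
orientation: [0.995, 0.099, -0.0, 0.0]
wrist_force: [0.2, 0.6, 0.2]
grip_width: 0.232
tcp [-16.8  -0.4] [0.5648 0.0402 0.098 ] 6.45
amber [-52.4  26.1] 257 [212. 289.]
amber [-53.9 -26.8] 170 [292. 291.]
amber [-86.5  -8.8] 1407 [265. 331.]
green [ 11.8 -37.8] 43 [315. 196.]
```

View pics/w_g2.png

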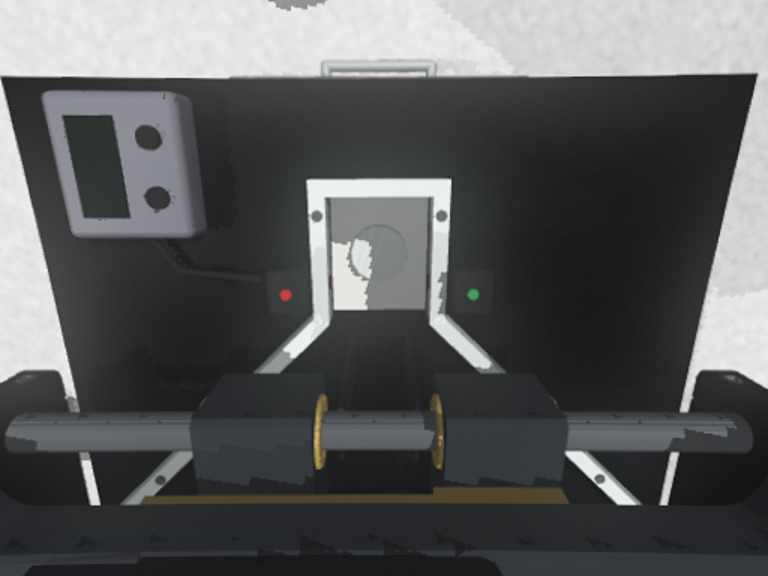

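Green has dropped: it shows as a pale disc inside the slot at (378,252), and the mouth is empty. Next is amber, at about (-166,+59) in the corrected frame.

```bash

python3 -m jog '[[[0,0,-0.15,0,0,0],[0,0,-0.15,0,0,0],[-0.06,0.188,0,0,0,0],[-0.06,0.188,0,0,0,0],[-0.06,0.188,0,0,0,0],[-0.06,0.188,0,0,0,0],[-0.058,0.188,0,0,0,0],[0,0,0,0,0,0],[0,0,0,0,0,0]]]'
python3 wl.py a0; python3 look.py a0 1
```

```text
time: 7.62
ee_pos: [0.5432, -0.1556, 0.1579]
orientation: [0.995, 0.099, -0.0, -0.0]
wrist_force: [-0.2, 0.1, -0.4]
grip_width: 0.232
tcp [-204.5   59.3] [ 0.5432 -0.1556  0.1579] 7.625
amber [-166.3   59.9] 786 [252. 161.]
amber [-281.3   95.4] 247 [212. 287.]
amber [-267.    24.2] 75 [292. 273.]
amber [-330.8  132.3] 59 [175. 333.]
blue [-171.4  -68.9] 809 [415. 167.]
tcp [-204.1   59.1] [ 0.5433 -0.1551  0.158 ] [0.5 0.6 0.2] 7.675
scene amber [-164.9   59.5] 80 [173. 221.]
scene blue [-170.5  -68.6] 102 [228. 247.]
side amber [-165.7   58.6] 102 [242. 241.]
side amber [-277.1   79.7] 46 [261. 289.]
side blue [-170.7  -69.8] 85 [310. 221.]
```

View pics/w_a0.png

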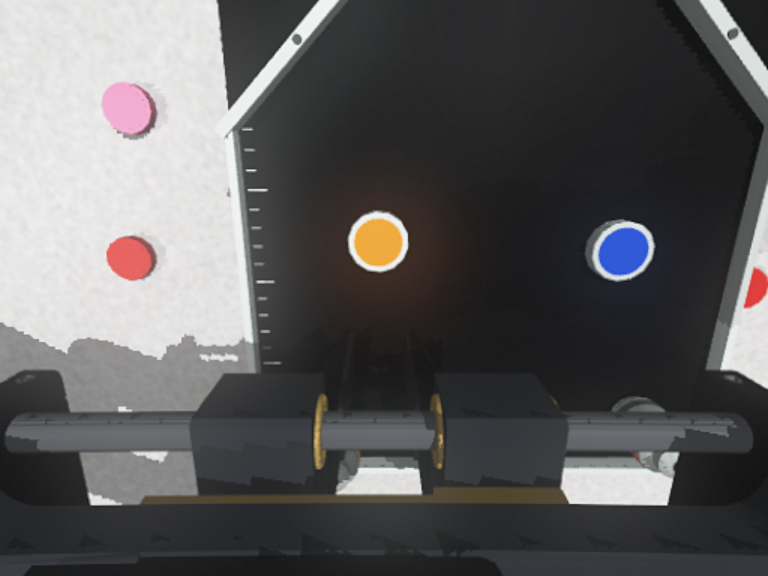

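View pics/scene_a0.png

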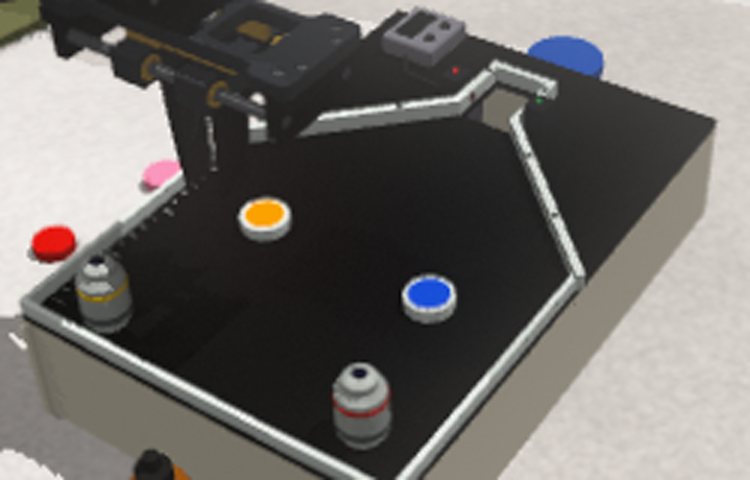

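```bash

python3 -m jog '[[[0,0,0.15,0,0,0],[0,0,0.12,0,0,0],[0,0,0.03,0,0,0],[0,0,0,0,0,0],[0,-0.045,0,0,0,0],[0,-0.045,0,0,0,0],[0.021,-0.049,0,0,0,0],[0.021,-0.049,0,0,0,0],[0.021,-0.049,0,0,0,0],[0.021,-0.049,0,0,0,0],[0.021,-0.049,0,0,0,0],[0.021,-0.049,0,0,0,0],[0.021,-0.049,0,0,0,0],[0.021,-0.049,0,0,0,0],[0.021,-0.049,0,0,0,0],[0.021,-0.049,0,0,0,0],[0,0,0,0,0,0],[0,0,0,0,0,0]]]'
python3 wl.py a1
```

```text
time: 10.02
ee_pos: [0.5616, -0.0336, 0.0979]
orientation: [0.995, 0.099, -0.0, -0.0]
wrist_force: [0.2, 0.2, -0.2]
grip_width: 0.229
tcp [-88.6  17.3] [ 0.5616 -0.0336  0.0979] 10.025
amber [-65.8  16.8] 1307 [253. 205.]
amber [-123.6   43.7] 271 [212. 288.]
amber [-123.1   -8.6] 214 [292. 287.]
amber [-158.   -0.] 1521 [278. 331.]
green [ 18.8 -39.4] 69 [363.  50.]
```

View pics/w_a1.png

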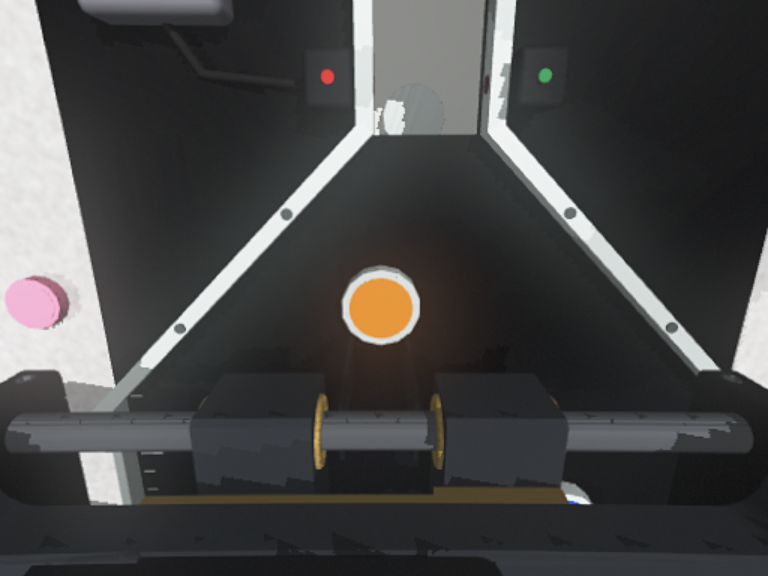

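```bash

python3 -m jog '[[[0.022,-0.046,0,0,0,0],[0.022,-0.046,0,0,0,0],[0.022,-0.046,0,0,0,0],[0.021,-0.046,0,0,0,0],[0,-0.05,0,0,0,0],[0,-0.05,0,0,0,0],[0,-0.05,0,0,0,0],[0,-0.025,0,0,0,0],[0,0,0,0,0,0],[0,0,0,0,0,0]]]'
python3 wl.py a2
```

```text
time: 11.32
ee_pos: [0.5647, 0.04, 0.0981]
orientation: [0.995, 0.099, 0.0, 0.0]
wrist_force: [0.5, -0.8, -0.8]
grip_width: 0.227
tcp [-17.   -0.2] [0.5647 0.04   0.0981] 11.325
amber [-52.7  26.4] 258 [212. 289.]
amber [-53.6 -26.5] 183 [292. 290.]
amber [-86.7 -11.5] 1348 [269. 331.]
green [ 11.8 -37.7] 49 [316. 195.]
```

View pics/w_a2.png

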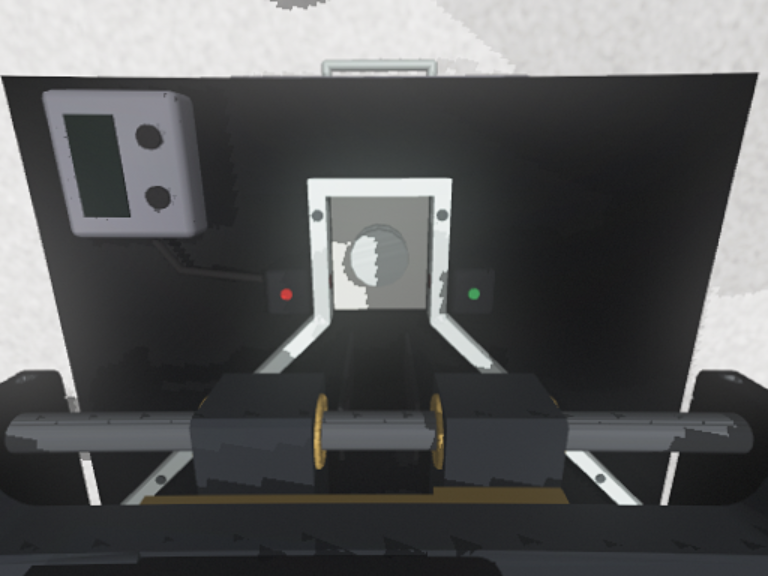

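Amber has dropped onto green: a two-disc stack shows in the slot at (377,255), and the mouth is clear. Now blue.

```bash

python3 -m jog '[[[0,0,-0.15,0,0,0],[0,0,-0.15,0,0,0],[0.069,0.191,0,0,0,0],[0.069,0.191,0,0,0,0],[0.069,0.191,0,0,0,0],[0.069,0.191,0,0,0,0],[0.069,0.191,0,0,0,0],[0,0,0,0,0,0],[0,0,0,0,0,0]]]'
python3 wl.py b0; python3 look.py b0 1
```

```text
time: 12.5
ee_pos: [0.6694, -0.1335, 0.1576]
orientation: [0.995, 0.099, -0.0, -0.0]
wrist_force: [-0.3, 0.7, 0.8]
grip_width: 0.229
tcp [-207.7  -68.8] [ 0.6694 -0.1335  0.1576] 12.5
amber [-283.9  -32.7] 248 [212. 287.]
blue [-171.4  -68.4] 776 [252. 164.]
tcp [-207.1  -68.8] [ 0.6693 -0.1329  0.1577] [ 0.3 -0.6 -0.9] 12.55
scene blue [-170.3  -68.6] 100 [228. 247.]
side amber [-277.3   80.9] 43 [261. 290.]
side blue [-170.7  -69.9] 81 [310. 221.]
```

View pics/w_b0.png

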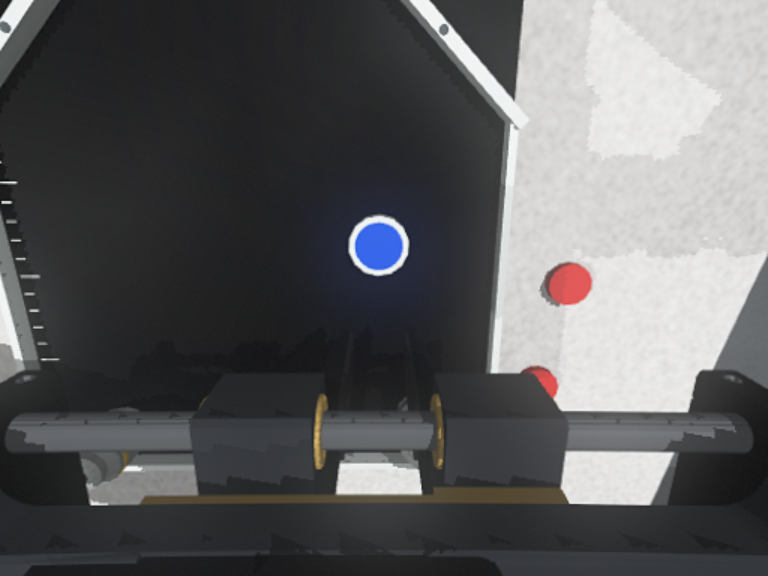

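View pics/side_b0.png

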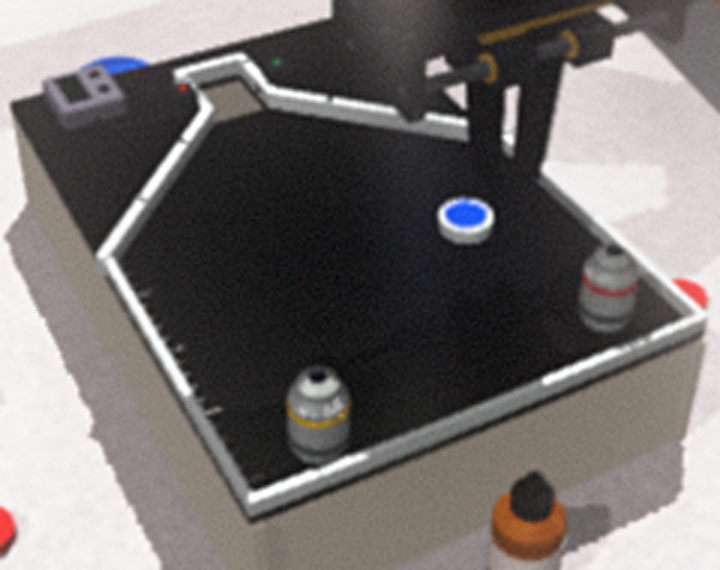

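Only blue is left on the deck, lined up with the fork (252,164), and the objectives are undisturbed.

```bash

python3 -m jog '[[[0,0,0.15,0,0,0],[0,0,0.12,0,0,0],[0,0,0.03,0,0,0],[0,0,0,0,0,0],[0,-0.04,0,0,0,0],[0,-0.04,0,0,0,0],[-0.024,-0.049,0,0,0,0],[-0.024,-0.049,0,0,0,0],[-0.024,-0.049,0,0,0,0],[-0.024,-0.049,0,0,0,0],[-0.024,-0.049,0,0,0,0],[-0.024,-0.049,0,0,0,0],[-0.024,-0.049,0,0,0,0],[-0.024,-0.049,0,0,0,0],[-0.024,-0.049,0,0,0,0],[-0.024,-0.049,0,0,0,0],[0,0,0,0,0,0],[0,0,0,0,0,0]]]'
python3 wl.py b1
```

```text
time: 14.9
ee_pos: [0.6002, -0.0311, 0.0979]
orientation: [0.995, 0.099, -0.0, -0.0]
wrist_force: [0.1, -1.0, 0.5]
grip_width: 0.226
tcp [-93.7 -21.1] [ 0.6002 -0.0311  0.0979] 14.9
amber [-128.8    5.4] 265 [212. 288.]
amber [-130.5  -47.3] 183 [292. 290.]
amber [-163.4  -26. ] 1713 [260. 331.]
green [ 19.4 -35.7] 67 [281.  38.]
blue [-70.9 -20. ] 1299 [251. 205.]
```

View pics/w_b1.png

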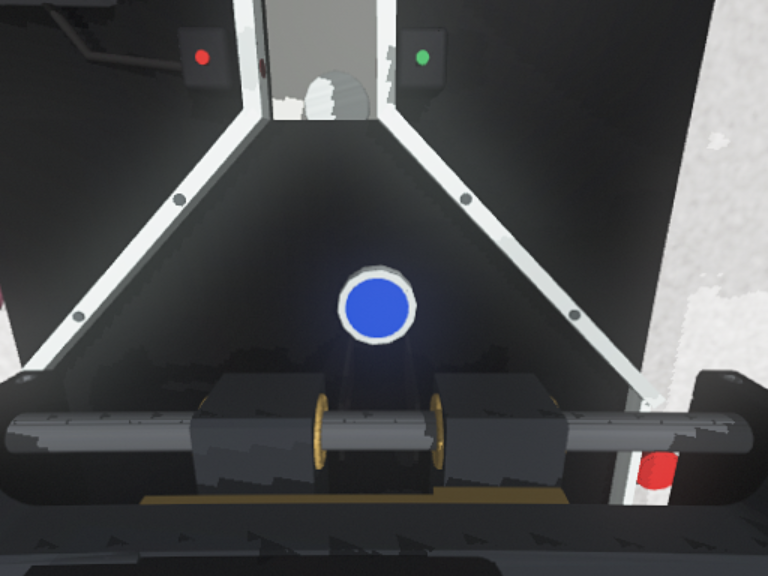

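```bash

python3 -m jog '[[[-0.026,-0.052,0,0,0,0],[-0.026,-0.052,0,0,0,0],[-0.026,-0.052,0,0,0,0],[-0.026,-0.052,0,0,0,0],[0,-0.05,0,0,0,0],[0,-0.05,0,0,0,0],[0,-0.05,0,0,0,0],[0,-0.025,0,0,0,0],[0,0,0,0,0,0],[0,0,0,0,0,0]]]'
python3 wl.py b2
```

```text
time: 16.2
ee_pos: [0.565, 0.0397, 0.098]
orientation: [0.995, 0.099, -0.0, 0.0]
wrist_force: [0.4, 0.1, -0.1]
grip_width: 0.229
tcp [-17.4  -0.5] [0.565  0.0397 0.098 ] 16.2
amber [-53.2  26.2] 257 [212. 289.]
amber [-54.3 -26.7] 176 [292. 290.]
amber [-87.1  -8.2] 1392 [264. 331.]
green [ 11.9 -37.7] 45 [315. 195.]
```

View pics/w_b2.png

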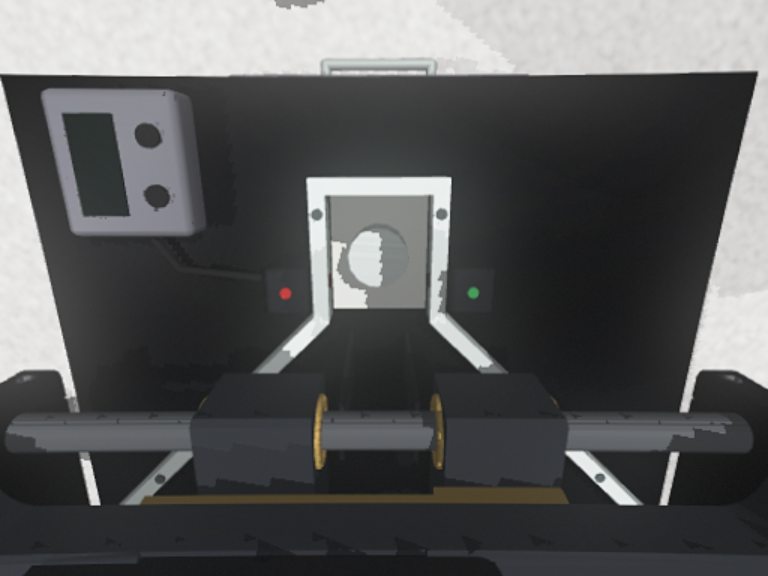

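Next I'll lift clear, check the stack height by depth, and look at the whole deck.

```bash

python3 -m jog '[[[0,0,-0.15,0,0,0],[0,0.1,-0.2,0,0,0],[0,0.2,-0.2,0,0,0],[0,0.1,0,0,0,0],[0,0,0,0,0,0],[0,0,0,0,0,0]]]'
python3 - <<'E'
from h import *
C=cal("wrist");p,d=optics.grab_frame("wrist");K,D,T=C
cv2.imwrite("pics/w_end.png",cv2.resize(p,None,fx=1.5,fy=1.5))
vv,uu=np.mgrid[0:384:3,0:512:3];uv=np.c_[uu.ravel(),vv.ravel()].astype(float)
z=d[vv,uu].ravel();q=cv2.undistortPoints(uv[:,None],K,D)[:,0]
X=(np.c_[q*z[:,None],z])@T[:3,:3].T+T[:3,3]
r=X[:,:2]-LIP;G=np.c_[r@XD,r@YD]*1000
m=(G[:,0]>-20)&(G[:,0]<70)&(abs(G[:,1])<25)&(X[:,2]<.07)&(z>0)
h=X[m,2]*1000;print(np.histogram(h,bins=np.arange(0,75,5)))
t=m&(X[:,2]>.033);print(G[t].mean(0),G[t].min(0),G[t].max(0),X[t,2].mean())
E
python3 look.py end 1
```

```text
time: 17.0
ee_pos: [0.5795, -0.038, 0.2057]
orientation: [0.995, 0.099, -0.002, -0.001]
wrist_force: [-0.1, -0.6, 0.1]
grip_width: 0.229
(array([  0,  94, 121,   0,   0,   2,   0,  68,   0,   0,   0,   0,   0,
         0]), array([ 0,  5, 10, 15, 20, 25, 30, 35, 40, 45, 50, 55, 60, 65, 70]))
[15.27000828  0.19366567] [  5.61975282 -14.51912867] [26.3250375  14.28591171] 0.03703548305676172
tcp [-96.1   0.5] [ 0.5795 -0.0378  0.2059] [-0.1  0.4  0.6] 17.05
scene amber [-275.5   92.8] 32 [120. 248.]
side amber [-276.9   80.1] 49 [261. 289.]
```

View pics/w_end.png

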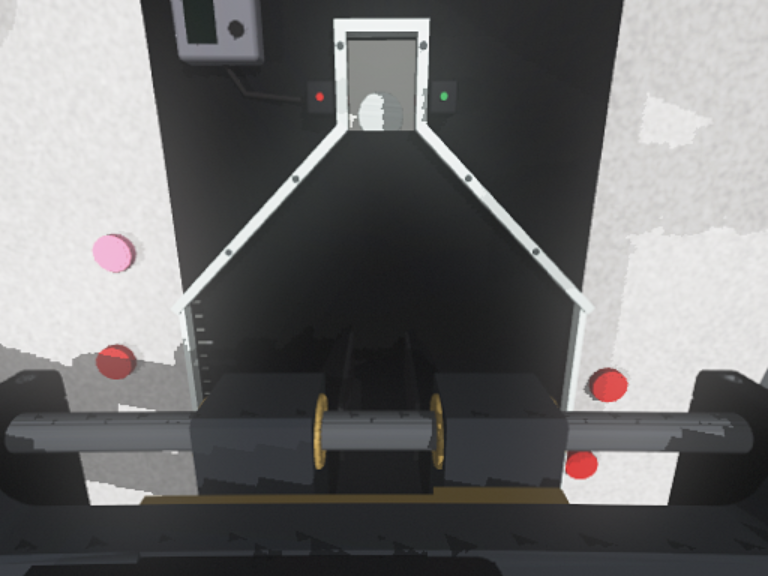

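View pics/scene_end.png

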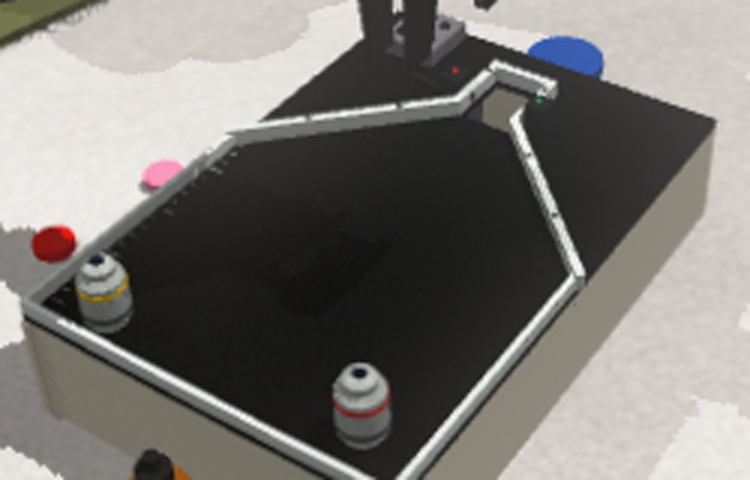

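View pics/side_end.png

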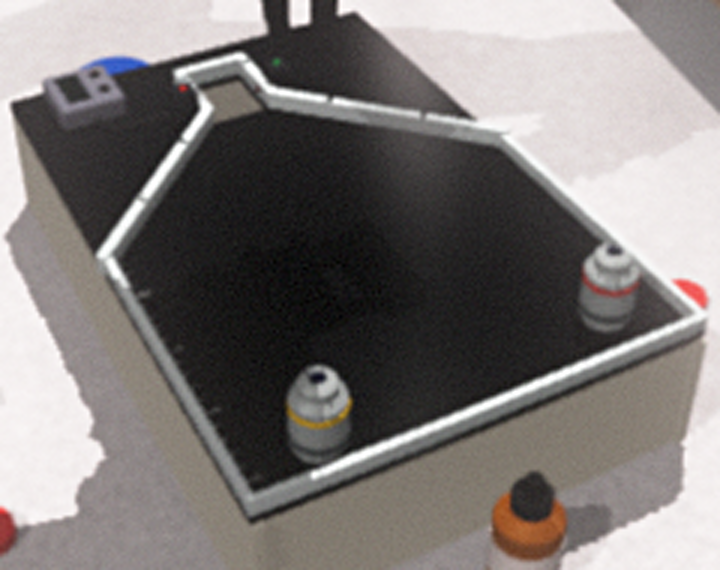

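The deck is empty. Inside the receiver the stack top is at z = 37 mm, which is the 10 mm floor plus three 9 mm discs. It lies 48 mm below the deck, at (15,0) in gate coordinates. The bystanders haven't moved.

```bash
python3 -c "
from workcell import finish_job
print(finish_job())"
```

```text
the job is handed in; nothing more can be done
None
```

All three filters went through the gate into the receiver, one at a time: green, then amber, then blue. I pushed each one flat along the deck with the two fingertips held about 22 mm apart as a fork, and the job was handed in at about 17 s.

**Filters:** the deck was empty in the last pictures. Depth readings put the top of the stack in the receiver at z = 37 mm, which is the 10 mm floor plus three 9 mm discs. That is 48 mm below the deck, at about (15, 0) mm in the gate's axes. The discs landed face down, so I confirmed them by stack height and by their absence from the deck, not by colour.

**Bystanders and arm:** the objectives, bottle and jar looked upright and in their starting places in the scene and side pictures. I judged that by eye and did not measure it. The arm was raised clear of everything, with wrist force under 1 N in every reading.

**One disagreement:** my first gate position, from the fixed cameras, was about 6 mm too far along x and 3 mm off in y compared with the wrist camera. I used the wrist position before the first filter reached the gate's mouth, and all three dropped as predicted.

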